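Clamp the card pad in the screw press

ROBOT

A 7-joint arm with a two-finger parallel gripper is mounted at the origin on the work surface; the furniture and walls round the work are solid. World frame = base frame: x ahead of the robot, y to its left, z up, the work surface at z = 0. Lengths are in m, angles in rad, forces in N, time in s.
With the tool pointing down it reaches from about 0.425 to 0.925 m from the base axis. Payload 6.8 kg.
Tool frame: the origin (TCP) lies at the very end of the fingers, on their centre line; the grasp point (between the pads) lies 19 mm behind it; z points along the fingers, x is the direction in which the jaws open and shut, and the axes are right-handed (so a half turn about z gives the same grasp; the last joint's range is limited). The gripper opens to 85 mm and grips with 20 to 120 N. Pads are 22 mm wide; open, the fingers measure 114 mm over their backs; the gripper's body (76 mm by 85 mm) begins 54 mm behind the grasp point. The pads swing forward as they close: fully open they stand 13 mm farther back than shut.
Start: joints at [-0.108, 0.477, 0.022, 1.555, -0.011, 1.109, -0.083], TCP at [0.675, 0, 0.231] pointing down, gripper open.
Joint ranges: [-2.96, 2.96], [-0.34, 2.1], [-1.41, 1.46], [0.24, 2.44], [-1.37, 4.51], [0.17, 1.92], [-2.96, 2.96]. Speed limits (rad/s): [2.39, 2.39, 3.14, 3.14, 3.14, 3.14, 3.14].

INTERFACE

Orientations are given as a rotation vector (axis times angle).
In Python, from bench import get_obs, imaging, hand_in gives the robot as it stands.
- The arm moves only by the tool send_rows, never from a script. Its argument "motion" is a list of rows, each an object with "dp": the shift along the world's x, y, z in m, a list of three; "rot": the turn, a rotation vector about the world's x, y, z in rad, a list of three; "grip": the finger opening in m, from 0 to 0.0854. In form: [{"dp": [dx, dy, dz], "rot": [ax, ay, az], "grip": grip}, ...]. A call has 1 to 20 rows; each row shifts and turns the pose as measured when the row begins; what a row does not reach is not made up. A row lasts 1/8 s, in which the tool goes at most 62.5 mm and 10.7 degrees, less where a joint would pass 70% of its speed; a pose out of reach is approached as far as the arm can. A call is refused whole if a number of a shift passes 0.0625 or a number of a turn 0.188, either way. A call with a gripper value outside its range is refused whole. The fingers move at their own pace and stop on an object; "grip_force" is the grip in N (left out, the last holds). Time passes only in rows, so rows that do not move let the fingers close. It gives the time, the measured TCP pose, the force and the opening at its end, in the units of the state.
- get_obs(): the state, without advancing time (a new reading comes with each control period).
- imaging.grab_frame(name): name is "scene" or "side" or "wrist"; returns a dict with "img" (420x560x3 uint8, red, green, blue), "fx", "fy", "cx", "cy" (pixels), "D" ([k1, k2, p1, p2, k3] as OpenCV has them; the pictures are not rectified), "R" (3x3) and "t" (3): a world point X has camera coordinates R X + t. Camera axes: x right, y down, z forward; pixel columns grow to the right and rows downward; lengths in m; the calibration is good to about 2 mm. A picture is of the moment at which its call begins. There is no depth.
- hand_in(): hands the job in, once; it reports no verdict.
The state is a dict: "clock": time; "joints": joint angles; "qvel": joint speeds; "tau": joint torques, N m; "tcp_pos": TCP position; "orientation": TCP orientation; "contact_force": force on the tool from outside, world axes, zero at the start; "moment": the same for the moment, N m; "grip_width": finger opening in m.
Only numpy, scipy, OpenCV 4.12 (cv2) and the standard library are available. Lean on these libraries where they do the work, as an engineer would, in place of code of your own. Each camera call takes 0.05 s, during which the arm holds its last target. There are 200 camera calls.

TASK

Take the T-handle of the small screw press that has the brown card pad lying on its bed (not the empty press) and turn it clockwise, seen from above, until rising resistance shows that the foot grips the pad firmly. Do not force it far past that point, leave the pad lying where it is, and let go of the handle.

Things in the scene. Friction and masses are not known exactly. Their poses are not given: they have to be found in the camera images.
- press_grip (a point): Centre of the T-handle's level cross bar on the press holding the pad: dark steel, 84 mm long, 14 wide, 20 high, rounded, centre 154 mm above the worktop on the vertical screw axis. x runs along the bar, y across its 14 mm width, z up. Below: a 12 mm stem; the press's grey arm and collar top out at 120 mm. The handle keeps its height as it turns about the vertical through this point.
- press_screw (a joint): Angle of that handle, rad; grows clockwise seen from above; the foot sinks 8 mm per rad. Starts at 0.2 to 0.6. Free turning takes about 0.15 N m of friction. The foot meets the pad at about 1.0; from there the resistance rises by 0.45 N m per rad. Firmly clamped from 1.2; 1.4 is good; forced too far at 1.85. Let go, it stays, or eases back to 1.37 if turned further.
- press_foot: Round pressing foot of that press, dark steel, 48 mm across, sprung, level, straight below the handle; origin at the centre of its underside, z up. Starts 3 to 6 mm above the pad. An identical but empty press stands 0.3 to 0.55 m to one side of this one; low bench things (under 60 mm) lie between and around them, taller ones only at the far sides.
- card_pad: Six-sided pad of brown card blanks, 196 x 197 mm, 9 mm thick, loose, flat on the 14 mm thick bed of the press, its rear part under the foot, the rest standing out toward the robot; origin at the centre of its underside, z up.

How it is judged:
By the outcome, as a careful person would: the job done as asked, in the order asked, and still so for the second after the job is handed in, with the robot touching nothing.
It also fails if it takes over 38 s, if anything falls off the work surface, if the arm or the gripper's body presses on something with over 40 N, if the wrist force passes 120 N, or if a joint passes its speed limit or range.

## Working session

There is one attempt and no reset: what is moved stays moved. The work goes in short steps, Python scripts to look and compute and a tool call to move; the robot and the scene stay as the last step left them, time stands still between calls to the robot, and variables do not carry over. Pictures are saved under pics/ and viewed, about 8 in all and at most 12, crops included, and the job is handed in when it is done.

Besides the shell and the picture viewer there is one more tool, called after "Emit:" as a command line: name --argument value ..., lists and objects as JSON in quotes. send_rows: Moves the arm, as the interface text tells. Its arguments: {"type":"object","properties":{"motion":{"type":"array","items":{"type":"object","properties":{"dp":{"type":"array","items":{"type":"number"}},"rot":{"type":"array","items":{"type":"number"}},"grip":{"type":"number"}}}},"grip_force":{"type":"number"}},"required":["motion"]}

```bash
mkdir -p pics; ls
cat > h.py <<'E'
import numpy as np, cv2, pickle
from bench import get_obs, imaging
def grab(n,tag):
    f=imaging.grab_frame(n); pickle.dump(f,open(f'{tag}.pkl','wb')); cv2.imwrite(f'pics/{tag}.png',f['img'][...,::-1]); return f
def K(f): return np.array([[f['fx'],0,f['cx']],[0,f['fy'],f['cy']],[0,0,1.]])
def ray(f,uv):
    p=cv2.undistortPoints(np.array(uv,float).reshape(-1,1,2),K(f),np.array(f['D'],float)).reshape(-1,2)
    R=np.array(f['R']);t=np.array(f['t']).ravel()
    return -R.T@t, np.c_[p,np.ones(len(p))]@R
def onz(f,uv,z):
    c,d=ray(f,uv); return c+d*((z-c[2])/d[:,2])[:,None]
def proj(f,X):
    R=np.array(f['R'],float);t=np.array(f['t'],float)
    return cv2.projectPoints(np.array(X,float).reshape(-1,1,3),cv2.Rodrigues(R)[0],t,K(f),np.array(f['D'],float))[0].reshape(-1,2)
E
python3 - <<'E'
from h import *
a=grab('scene','s0');b=grab('side','d0')
for f in(a,b): print(ray(f,[[280,210]]))
o=get_obs();print(o)
E
```

```text
pics
(array([-0.03730356, -0.64067379,  0.7583493 ]), array([[ 0.47618695,  0.60964465, -0.6337502 ]]))
(array([0.25581271, 0.64833974, 0.57309424]), array([[ 0.24254404, -0.81067631, -0.53312598]]))
{'clock': 0.1, 'joints': array([-0.10806806,  0.4777624 ,  0.0223644 ,  1.556328  , -0.01150919,
        1.10932259, -0.08310377]), 'qvel': array([ 0.00047424, -0.00199516, -0.00032317, -0.00168431, -0.00143027,
        0.00031159, -0.00011765]), 'tau': array([ 5.69385389e-03, -5.97765398e+01,  1.61440808e+00, -2.81952703e+01,
        1.29656185e-02,  5.02699884e-03, -1.13572563e-05]), 'tcp_pos': array([ 6.74468456e-01, -4.32085486e-05,  2.30403598e-01]), 'orientation': array([ 3.14146533e+00, -6.10278505e-05, -2.65010053e-03]), 'contact_force': array([-0.79527787, -0.31059686, -0.01395634]), 'moment': array([ 0.05016877,  0.04225086, -0.00321917]), 'grip_width': 0.08537459735049757}
```

View pics/s0.png

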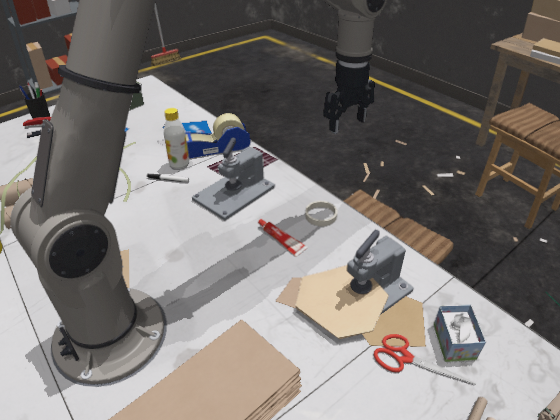

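View pics/d0.png

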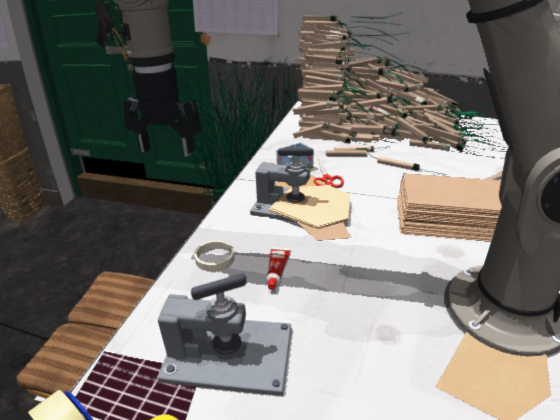

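The pad press is on the robot's right: its handle is near (368,248) in scene and (300,165) in side. The empty press is at (232,160) in scene. I'll zoom in on the handle next.

Run:
```python
import cv2,numpy as np
a=cv2.imread('pics/s0.png')[215:315,320:420];b=cv2.imread('pics/d0.png')[130:230,245:345]
cv2.imwrite('pics/z0.png',np.hstack([cv2.resize(x,(400,400),interpolation=cv2.INTER_CUBIC) for x in(a,b)]))
from h import *
import pickle
f=pickle.load(open('s0.pkl','rb'));g=pickle.load(open('d0.pkl','rb'))
print(onz(f,[[369,247]],.154),onz(g,[[301,165]],.154))
```

```text
[[ 0.47959747 -0.26150692  0.154     ]] [[ 0.45324659 -0.18164373  0.154     ]]
```

View pics/z0.png

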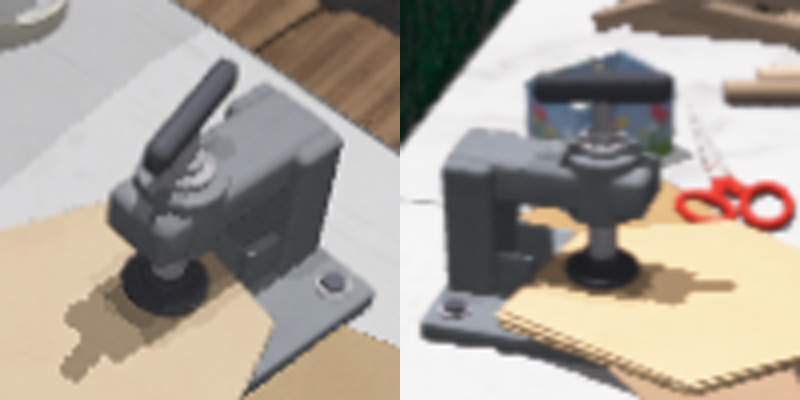

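Left crop: bar runs (148,165)–(238,62). Right crop: bar runs (530,88)–(673,88), level. These give the handle centre and direction.

Run:
```python
from h import *
f=pickle.load(open('s0.pkl','rb'));g=pickle.load(open('d0.pkl','rb'))
s=np.array([[193,113],[155,157],[231,70]])/4+[320,215]-.4
d=np.array([[202,88],[135,88],[268,88]])/4+[245,130]-.4
for z in(.154,): print(onz(f,s,z),'\n',onz(g,d,z))
c1,d1=ray(f,s[:1]);c2,d2=ray(g,d[:1])
A=np.c_[d1[0],-d2[0]];k=np.linalg.lstsq(A,c2-c1,rcond=None)[0];print(c1+k[0]*d1[0],c2+k[1]*d2[0])
```

```text
[[ 0.48664857 -0.25196222  0.154     ]
 [ 0.44956789 -0.26114767  0.154     ]
 [ 0.52532081 -0.2428096   0.154     ]] 
 [[ 0.48379954 -0.24819039  0.154     ]
 [ 0.522472   -0.23858769  0.154     ]
 [ 0.4458347  -0.25776286  0.154     ]]
[ 0.48669375 -0.2519287   0.15394789] [ 0.48469107 -0.25169624  0.15236115]
```

Emit:
send_rows --motion '[{"dp": [-0.02,-0.026,0],"rot": [0,0,-0.14],"grip": 0.085},{"dp": [-0.02,-0.026,0],"rot": [0,0,-0.14],"grip": 0.085},{"dp": [-0.02,-0.026,0],"rot": [0,0,-0.14],"grip": 0.085},{"dp": [-0.02,-0.026,0],"rot": [0,0,-0.14],"grip": 0.085},{"dp": [-0.02,-0.026,0],"rot": [0,0,-0.14],"grip": 0.085},{"dp": [-0.02,-0.026,0],"rot": [0,0,-0.14],"grip": 0.085},{"dp": [-0.02,-0.026,0],"rot": [0,0,-0.14],"grip": 0.085},{"dp": [-0.02,-0.026,0],"rot": [0,0,-0.14],"grip": 0.085},{"dp": [-0.02,-0.026,0],"rot": [0,0,-0.14],"grip": 0.085},{"dp": [0,0,0],"rot": [0,0,0],"grip": 0.085}]'

```text
clock: 1.35
tcp_pos: [0.4845, -0.239, 0.226]
orientation: [-2.498, 1.901, 0.012]
contact_force: [0.8, 0.7, -0.2]
grip_width: 0.0847
```

```bash
cat >> h.py <<'E'
from scipy.spatial.transform import Rotation as Ro
def st():
    o=get_obs();R=Ro.from_rotvec(o['orientation']).as_matrix()
    print('t',round(o['clock'],2),'p',np.round(o['tcp_pos'],4),'yaw',round(np.arctan2(R[1,0],R[0,0]),3),'z',np.round(R[:,2],3),'F',np.round(o['contact_force'],2),'M',np.round(o['moment'],3),'g',round(o['grip_width'],4),'q7',round(o['joints'][6],2))
E
python3 - <<'E'
from h import *
st(); f=grab('wrist','w0')
print(proj(f,[[.485,-.25,.164]]))
E
```

```text
t 1.35 p [ 0.4845 -0.239   0.226 ] yaw -1.301 z [-0.005  0.006 -1.   ] F [ 0.78  0.7  -0.22] M [0.012 0.014 0.003] g 0.0847 q7 -0.84
[[300.20847412 239.14361066]]
```

View pics/w0.png

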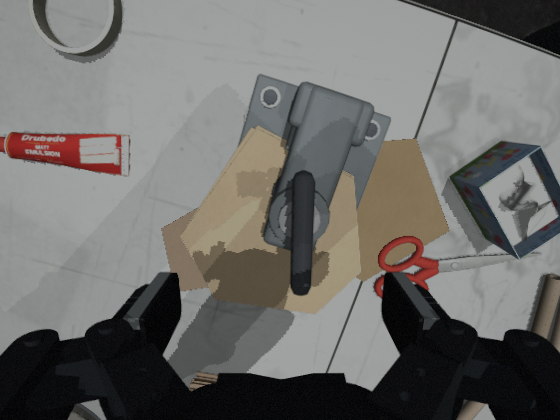

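The bar runs vertically in the wrist view from (305,172) to (300,293), between the open fingers, with the pad below.

Run:
```python
from h import *
f=pickle.load(open('w0.pkl','rb'))
p=onz(f,[[305,176],[300,289],[302.5,232.5]],.158);print(p);e=p[0]-p[1];print(np.arctan2(e[1],e[0]),np.hypot(*e[:2]))
a=onz(f,[[297,90],[268,235],[370,105],[305,250]],.12);
for i in(0,2):
  e=a[i]-a[i+1];print(np.arctan2(e[1],e[0]))
```

```text
[[ 0.52342985 -0.24204719  0.158     ]
 [ 0.44838718 -0.26096144  0.158     ]
 [ 0.48776034 -0.25101357  0.158     ]]
0.24690401432801812 0.07738960998091164
0.07461164409768432
-0.11006135969254296
```

Emit:
send_rows --motion '[{"dp": [0.001,-0.012,0],"rot": [-0.006,-0.005,-0.023],"grip": 0.085},{"dp": [0,0,-0.03],"rot": [0,0,0],"grip": 0.085},{"dp": [0,0,-0.02],"rot": [0,0,0],"grip": 0.085},{"dp": [0,0,0],"rot": [0,0,0],"grip": 0.085}]'

```text
clock: 1.9
tcp_pos: [0.4902, -0.2482, 0.1748]
orientation: [-2.486, 1.918, -0.004]
contact_force: [-1.0, -0.5, 0.1]
grip_width: 0.085
```

```bash
python3 -c "
from h import *
st()"
```

```text
t 1.9 p [ 0.4902 -0.2482  0.1748] yaw -1.314 z [ 0.003  0.    -1.   ] F [-0.99 -0.48  0.13] M [0.05  0.012 0.007] g 0.085 q7 -0.81
```

Emit:
send_rows --motion '[{"dp": [-0.004,-0.003,-0.015],"rot": [0,0,-0.01],"grip": 0.085},{"dp": [0,0,-0.015],"rot": [0,0,0],"grip": 0.085},{"dp": [0,0,-0.009],"rot": [0,0,0],"grip": 0.085},{"dp": [0,0,0],"rot": [0,0,0],"grip": 0.085}]'

```text
clock: 2.4
tcp_pos: [0.4872, -0.2515, 0.1342]
orientation: [-2.476, 1.929, -0.007]
contact_force: [-0.3, -0.3, -0.5]
grip_width: 0.085
```

```bash
python3 -c "
from h import *
st();grab('wrist','w1')"
```

```text
t 2.4 p [ 0.4872 -0.2515  0.1342] yaw -1.324 z [ 0.005 -0.    -1.   ] F [-0.27 -0.34 -0.47] M [0.009 0.04  0.002] g 0.085 q7 -0.79
```

View pics/w1.png

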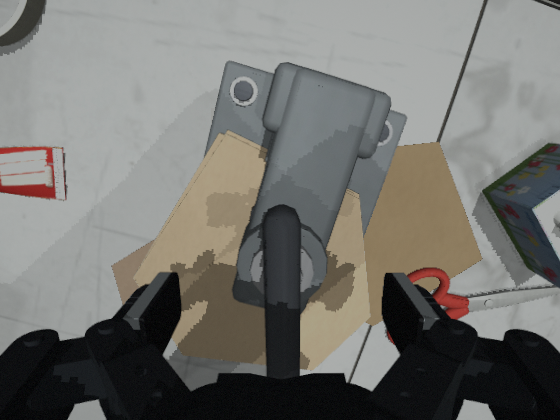

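The bar is vertical at column 283, centred between the fingers (columns 165–400). I'll close on it.

Emit:
send_rows --motion '[{"dp": [0,0,0],"rot": [0,0,0],"grip": 0.05},{"dp": [0,0,0],"rot": [0,0,0],"grip": 0.03},{"dp": [0,0,0],"rot": [0,0,0],"grip": 0.01},{"dp": [0,0,0],"rot": [0,0,0],"grip": 0.005},{"dp": [0,0,0],"rot": [0,0,0],"grip": 0.005},{"dp": [0,0,0],"rot": [0,0,0],"grip": 0.005}]' --grip_force 50

```text
clock: 3.2
tcp_pos: [0.4884, -0.2517, 0.1361]
orientation: [-2.475, 1.928, -0.011]
contact_force: [0.0, 0.2, 0.3]
grip_width: 0.0131
```

```bash
python3 -c "
from h import *
st()"
```

```text
t 3.2 p [ 0.4884 -0.2517  0.1361] yaw -1.323 z [ 0.008 -0.001 -1.   ] F [0.04 0.22 0.33] M [ 0.021 -0.032  0.045] g 0.0131 q7 -0.79
```

Emit:
send_rows --motion '[{"dp": [-0.001,0,0],"rot": [0,-0.004,-0.08],"grip": 0.005},{"dp": [0,0,0],"rot": [0,0,-0.08],"grip": 0.005},{"dp": [0,0,0],"rot": [0,0,-0.08],"grip": 0.005}]'

```text
clock: 3.58
tcp_pos: [0.4886, -0.2529, 0.1361]
orientation: [-2.219, 2.216, -0.022]
contact_force: [0.8, -1.8, -0.4]
grip_width: 0.0127
```

```bash
python3 -c "
from h import *
st()"
```

```text
t 3.58 p [ 0.4886 -0.2529  0.1361] yaw -1.569 z [ 0.014 -0.006 -1.   ] F [ 0.77 -1.75 -0.41] M [-0.03   0.25   0.197] g 0.0127 q7 -1.0
```

Emit:
send_rows --motion '[{"dp": [-0.001,0.001,0],"rot": [0.006,0.014,-0.07],"grip": 0.005},{"dp": [0,0,0],"rot": [0,0,-0.07],"grip": 0.005},{"dp": [0,0,0],"rot": [0,0,0],"grip": 0.005}]'

```text
clock: 3.95
tcp_pos: [0.4884, -0.2535, 0.1361]
orientation: [2.055, -2.373, 0.006]
contact_force: [-1.1, 0.6, 1.5]
grip_width: 0.0132
```

```bash
python3 -c "
from h import *
st()"
```

```text
t 3.95 p [ 0.4884 -0.2535  0.1361] yaw -1.714 z [ 0.001 -0.004 -1.   ] F [-1.12  0.62  1.47] M [ 0.214 -0.059 -0.107] g 0.0132 q7 -1.13
```

Emit:
send_rows --motion '[{"dp": [0,0,0],"rot": [0,0,-0.07],"grip": 0.005},{"dp": [0,0,0],"rot": [0,0,-0.07],"grip": 0.005}]'

```text
clock: 4.2
tcp_pos: [0.4882, -0.2541, 0.1361]
orientation: [1.884, -2.511, 0.007]
contact_force: [-0.6, -1.5, -0.7]
grip_width: 0.0131
```

```bash
python3 -c "
from h import *
st()"
```

```text
t 4.2 p [ 0.4882 -0.2541  0.1361] yaw -1.855 z [ 0.001 -0.005 -1.   ] F [-0.6  -1.51 -0.75] M [-0.165 -0.072  0.155] g 0.0131 q7 -1.25
```

Emit:
send_rows --motion '[{"dp": [0,0.001,0],"rot": [0.005,0,-0.06],"grip": 0.005},{"dp": [0,0,0],"rot": [0,0,-0.06],"grip": 0.005}]'

```text
clock: 4.45
tcp_pos: [0.4881, -0.2546, 0.1361]
orientation: [1.73, -2.622, 0.004]
contact_force: [-1.7, 1.0, 0.1]
grip_width: 0.013
```

```bash
python3 -c "
from h import *
st()"
```

```text
t 4.45 p [ 0.4881 -0.2546  0.1361] yaw -1.975 z [ 0.001 -0.002 -1.   ] F [-1.7   0.99  0.12] M [ 0.083 -0.065  0.205] g 0.013 q7 -1.35
```

Emit:
send_rows --motion '[{"dp": [0,0.001,0],"rot": [0,0,-0.06],"grip": 0.005},{"dp": [0,0,0],"rot": [0,0,-0.06],"grip": 0.005}]'

```text
clock: 4.7
tcp_pos: [0.4878, -0.2551, 0.1361]
orientation: [1.569, -2.72, 0.008]
contact_force: [-0.6, 0.8, 1.2]
grip_width: 0.0134
```

```bash
python3 -c "
from h import *
st();grab('side','d1');grab('scene','s1')
a=cv2.imread('pics/s1.png')[215:315,320:420];b=cv2.imread('pics/d1.png')[130:230,245:345]
cv2.imwrite('pics/z1.png',np.hstack([cv2.resize(x,(400,400),interpolation=cv2.INTER_CUBIC) for x in(a,b)]))"
```

```text
t 4.7 p [ 0.4878 -0.2551  0.1361] yaw -2.095 z [ 0.001 -0.005 -1.   ] F [-0.62  0.8   1.15] M [ 0.122 -0.035  0.295] g 0.0134 q7 -1.45
```

View pics/z1.png

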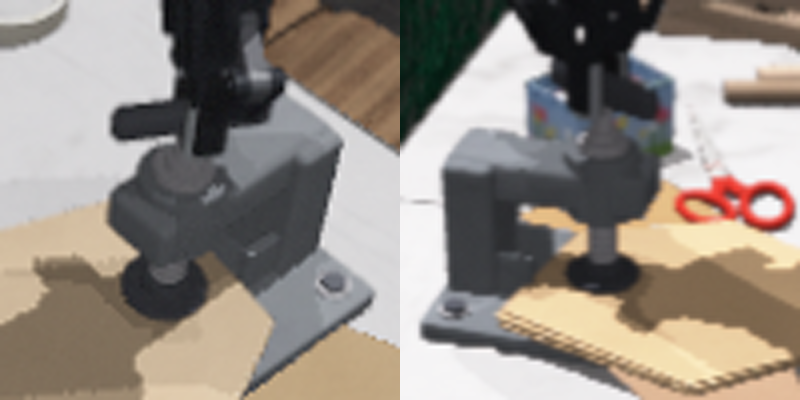

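Emit:
send_rows --motion '[{"dp": [0,0.001,0],"rot": [0,0,-0.06],"grip": 0.005},{"dp": [0,0,0],"rot": [0,0,-0.06],"grip": 0.005}]'

```text
clock: 5.05
tcp_pos: [0.4876, -0.2556, 0.1361]
orientation: [1.406, -2.806, 0.011]
contact_force: [-1.1, 0.7, 0.2]
grip_width: 0.0131
```

```bash
python3 -c "
from h import *
st()"
```

```text
t 5.05 p [ 0.4876 -0.2556  0.1361] yaw -2.213 z [ 0.001 -0.007 -1.   ] F [-1.08  0.72  0.21] M [0.062 0.064 0.325] g 0.0131 q7 -1.55
```

Emit:
send_rows --motion '[{"dp": [0,0.001,0],"rot": [0,0,-0.05],"grip": 0.005}]'

```text
clock: 5.18
tcp_pos: [0.4874, -0.2556, 0.1362]
orientation: [1.336, -2.84, 0.013]
contact_force: [0.7, -5.2, -3.0]
grip_width: 0.0132
```

```bash
python3 -c "
from h import *
st()"
```

```text
t 5.17 p [ 0.4874 -0.2556  0.1362] yaw -2.262 z [ 0.001 -0.009 -1.   ] F [ 0.69 -5.23 -3.01] M [-0.952 -0.133  0.412] g 0.0132 q7 -1.6
```

Emit:
send_rows --motion '[{"dp": [0,0.001,0],"rot": [0,0,-0.05],"grip": 0.005}]'

```text
clock: 5.3
tcp_pos: [0.4873, -0.2559, 0.1361]
orientation: [1.266, -2.871, 0.016]
contact_force: [0.0, -4.4, -2.5]
grip_width: 0.0135
```

```bash
python3 -c "
from h import *
st()"
```

```text
t 5.3 p [ 0.4873 -0.2559  0.1361] yaw -2.311 z [ 0.001 -0.011 -1.   ] F [ 0.04 -4.41 -2.51] M [-0.722 -0.143  0.383] g 0.0135 q7 -1.64
```

Resistance has climbed from about 0.16 to about 0.39 N m, which puts the joint near 1.45–1.5. I'll release and rise.

Emit:
send_rows --motion '[{"dp": [0,0,0],"rot": [0,0,0],"grip": 0.03},{"dp": [0,0,0],"rot": [0,0,0],"grip": 0.06},{"dp": [0,0,0],"rot": [0,0,0],"grip": 0.085},{"dp": [0,0,0],"rot": [0,0,0],"grip": 0.085},{"dp": [0,0,0],"rot": [0,0,0],"grip": 0.085},{"dp": [0,0,0],"rot": [0,0,0],"grip": 0.085},{"dp": [0,0,0.02],"rot": [0,0,0],"grip": 0.085},{"dp": [0,0,0.03],"rot": [0,0,0],"grip": 0.085},{"dp": [0,0,0.03],"rot": [0,0,0],"grip": 0.085},{"dp": [0,0,0.02],"rot": [0,0,0],"grip": 0.085},{"dp": [0,0,0],"rot": [0,0,0],"grip": 0.085}]'

```text
clock: 6.68
tcp_pos: [0.4868, -0.2546, 0.2385]
orientation: [1.275, -2.866, 0.013]
contact_force: [-0.1, -0.5, -0.8]
grip_width: 0.0852
```

```bash
python3 -c "
from h import *
st();f=grab('wrist','w2');print(proj(f,[[.486,-.251,.16]]))
a=grab('scene','s2');grab('side','d2')"
```

```text
t 6.67 p [ 0.4868 -0.2546  0.2385] yaw -2.304 z [-0.001 -0.009 -1.   ] F [-0.11 -0.45 -0.76] M [ 0.018 -0.05   0.012] g 0.0852 q7 -1.73
[[279.44898603 230.24227933]]
```

View pics/w2.png

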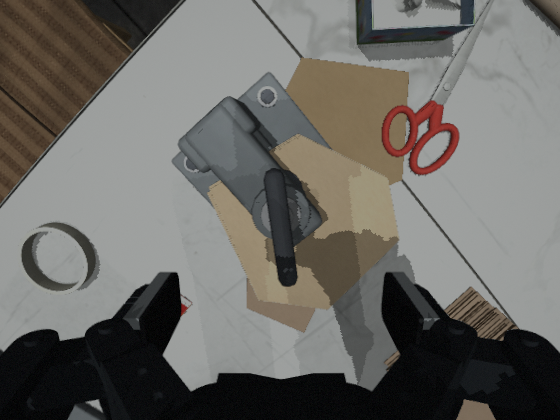

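The bar runs (277,173)–(289,283), and the hand is well clear. Next I'll measure the handle angle and check whether the pad moved.

Run:
```python
from h import *
f=pickle.load(open('w2.pkl','rb'));p=onz(f,[[277,176],[289,281]],.158);e=p[0]-p[1];print(p.mean(0),np.arctan2(e[1],e[0]),.247-np.arctan2(e[1],e[0]))
a=cv2.imread('pics/s0.png');b=cv2.imread('pics/s2.png')
x=[cv2.cvtColor(i,cv2.COLOR_BGR2GRAY)[285:345,285:400].astype(np.float32) for i in(a,b)]
print(cv2.phaseCorrelate(x[0],x[1]))
cv2.imwrite('pics/z2.png',np.hstack([cv2.resize(i[225:345,280:420],(400,343),interpolation=cv2.INTER_CUBIC) for i in(a,b)]))
```

```text
[ 0.48345176 -0.25222248  0.158     ] -0.6222917923953283 0.8692917923953283
((-0.07971593584284875, 0.1275087588358197), 0.7555959798230065)
```

View pics/z2.png

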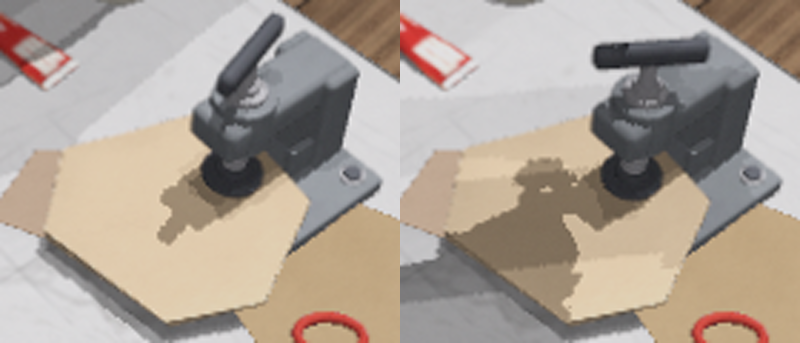

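```bash
python3 -c "
from bench import hand_in
print(hand_in())"
```

```text
the job is handed in; nothing more can be done
None
```

I gripped the T-handle of the press with the card pad, turned it clockwise until the foot clamped the pad, let go and rose about 0.10 m clear. I handed the job in at about 7 s of the 38 s limit.

- **Turn and resistance:** The gripper turned about 0.99 rad. Resistance rose from about 0.16 to about 0.39 N m, which puts the screw near 1.5 rad, past firm (1.2) and well short of forced (1.85).
- **After release:** The wrist picture shows the handle about 0.87 rad from where it started. That is about 0.12 rad less than the gripper turned, matching the expected ease-back to 1.37. A small slip in the grip could also account for some of that difference, and I did not rule it out separately.
- **Pad:** The before and after pictures show it moved by only about 0.1 pixel, so it lies where it was.
- **Drift and forces:** While turning, the tool drifted about 4 mm. The highest side force I read was about 5 N.

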